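# Select third on a tractor gearshift standing on the bench

## Robot

A 6-joint arm with a two-finger parallel gripper is mounted at the origin on the work surface; the furniture and walls round the work are solid. World frame = base frame: x ahead of the robot, y to its left, z up, the work surface at z = 0. Lengths are in mm, angles in rad, forces in N, time in s.
With the tool pointing down it reaches from about 375 to 900 mm from the base axis. Payload 3.1 kg.
Tool frame: the origin (TCP) lies midway between the tips of the shut fingers; the grasp point (between the pads) lies 19 mm behind it; z points along the fingers, y is the line along which they close (so a half turn about z gives the same grasp; the last joint's range is limited). The gripper opens to 87 mm and grips with 3 to 60 N. Pads are 19 mm wide; open, the fingers measure 117 mm over their backs; the gripper's body (75 mm by 190 mm) begins 51 mm behind the grasp point.
Start: joints at [1.038, 0.527, 1.433, -0, 1.181, -0.178], TCP at [216.499, 586.28, 222.548] pointing down, gripper open.
Joint ranges: [-3.08, 3.08], [-0.75, 2.2], [0.22, 2.44], [-1.43, 4.57], [0, 2.65], [-2.85, 2.85]. Speed limits (rad/s): [2.79, 2.79, 3.14, 3.14, 3.14, 3.14].

## Interface

Orientations are given as a unit quaternion [w, x, y, z].
In Python, from cell import * gives the robot as it stands. The module is installed in compiled form; this text tells all that it offers.
- The arm moves only by the shell command python3 -m inch 'ROWS' [FORCE]. ROWS is JSON, a list of rows, each a list of 5 numbers: the gripper command: -1 is shut, 1 is fully open, values between are in proportion, then the shift along the tool's x, y, z each as a share of 12 cm, from -1 to 1, then the turn about the tool's z as a share of 360 degrees, from -1 to 1. A call has 1 to 10 rows; each row is the pose to reach, as a shift and turn from the pose commanded when the call began, along the tool's axes at that moment, turning the shorter way round; what a row does not reach only later rows make up. A row lasts 1/8 s, in which the tool goes at most 62.5 mm and 10.7 degrees, less where a joint would pass 70% of its speed; a pose out of reach is approached as far as the arm can. A call with a number of a shift or a turn outside -1 to 1 is refused whole. A call with a gripper value outside its range is refused whole. The fingers move at their own pace and stop on an object; FORCE is the grip in N (left out, the last holds). Time passes only in rows, so rows that repeat a pose let the fingers close. It gives the time, the measured TCP pose, the force, the opening and the grip force at its end, in the units of the state.
- get_obs(): the state, without advancing time (a new reading comes with each control period).
- get_image(name): name is "side" or "top" or "wrist"; returns (picture, depth): 400x640x3 uint8, blue, green, red; 400x640 float32, mm along the optical axis (not along the pixel's ray), 0 where there is no reading.
- camera_info(name): a dict with "camera_matrix" (3x3 intrinsics, pixels), "R" (3x3) and "t" (3): a world point X has camera coordinates R X + t. Camera axes: x right, y down, z forward; pixel columns grow to the right and rows downward; lengths in mm; the calibration is good to about 2 mm. The wrist camera is an equidistant fisheye: a pixel r from the principal point sees the ray r / f radians off the axis. A picture is of the moment at which its call begins: read the wrist's pose just before it. camera_info takes no time and is no camera call; for the wrist camera it gives the pose at the moment of the call.
- close_job(): hands the job in; it is judged then, once.
The state is a dict: "clock": time; "qpos": joint angles; "qd": joint speeds; "joint_torque": joint torques, N m; "tool_pos": TCP position; "tool_rot": TCP orientation; "wrist_force": force on the tool from outside, world axes, zero at the start; "ft_torque": the same for the moment, N m; "gripper_width": opening from 0.0 (shut) to 1.0 (fully open); "gripper_force": force on a finger pad.
Only numpy, scipy, OpenCV 4.12 (cv2) and the standard library are available. Lean on these libraries where they do the work, as an engineer would, in place of code of your own. Each camera call takes 0.05 s, during which the arm holds its last target. There are 200 camera calls.

## Task

Put the gearshift unit on the bench into third gear: its lever has been left somewhere in the left-hand track of the H-shaped gate, and third is the far slot of the right-hand track. With the shut fingers, push the knob back or forward into line with the cross channel, push it across to the right-hand track and then push it forward (away from the robot) until it is fully home at the end of the third slot, and leave it there. Only push, never take hold of the lever or straddle it with the fingers, do not run it into fourth (the near right slot), and leave the tin, spanner, bush and bolt lying round the unit as they are.

Things in the scene. Friction and masses are not known exactly. Their poses are not given: they have to be found in the camera images.
- gearshift: Gearshift unit of a compact tractor, fixed to the bench: grey casting on a dark 215 x 160 mm base plate, bare steel gate plate on top, steel lever with black knob. Origin: middle of the underside; x forward, away from the robot, along the tracks; y left; yaw within 0.25 rad. The selector shaft on its near side (40 mm up, out to 148 mm from the middle) moves with the lever; leave it.
- gate (a point): Middle of the gate plate's top face (124 x 104 mm, 126 mm above the bench; axes as the unit). Its H-shaped slot: two tracks along x, centre lines 19.5 mm left (first far, second near) and right (third far, fourth near), 19 mm wide, ends 32 mm forward and back of the middle; one cross channel 19 mm wide at x = 0 joins them, its corners rounded by 5 mm.
- knob (a point): Centre of the black plastic knob on the lever: 43 mm in diameter, top 21.5 mm above this point, z along the lever; the stem below is 12 mm thick. 211 mm above the bench with the lever upright. The fixed pivot is 151 mm from it, 60 mm up in the unit's middle: in the unit's frame the knob is at x = 151 sin(shift) cos(select), y = -151 sin(select), z = 60 + 151 cos(select) cos(shift) mm.
- shift (a joint): Fore-and-aft angle of the lever, rad: 0 neutral (in line with the cross channel), positive forward, away from the robot. The track ends stop it at about +0.385 (first, third: fully home) and -0.385 (second, fourth). In the cross channel it has 0.05 rad of play either way; the lever can cross only there. No spring: it stays where it is left; 2 to 3 N at the knob moves it.
- select (a joint): Sideways angle of the lever, rad: positive leans right (-y). -0.24 to -0.33 in the left-hand track and +0.24 to +0.33 in the right-hand one, where the outer edges of the gate stop it at about -0.33 and +0.33 in neutral. As stiff as shift.
- tin: Open grey tin of wood screws, 69 mm across and 55 mm tall, loose, on the bench to the left of the unit; origin at the middle of its underside. A bystander.
- spanner: Double open-ended spanner, 164 mm long, 35 mm wide and 8 mm thick, loose, lying flat to the right of the unit, roughly along x; origin at the middle of its underside. A bystander.
- bush: Turned brass-coloured bush, 32 mm across and 28 mm tall, loose, standing near the near right corner of the unit; origin at the middle of its underside. A bystander.
- bolt: Hex bolt 69 mm long with a 22 mm head, loose, lying near the near left corner of the unit; origin at the middle of its underside. A bystander.

How it is judged:
By the outcome, as a careful person would: the job done as asked, in the order asked, and still so for the second after the job is handed in, with the robot touching nothing.
It also fails if it takes over 51 s, if anything falls off the work surface, if the arm or the gripper's body presses on something with over 40 N, if the wrist force passes 120 N, or if a joint passes its speed limit or range.

## Working session

There is one attempt and no reset: what is moved stays moved. The work goes in short steps, Python scripts to look and compute and a shell command to move; the robot and the scene stay as the last step left them, time stands still between calls to the robot, and variables do not carry over. Pictures are saved under pics/ and viewed, at most 10 in all, crops included, and the job is handed in when it is done.

```bash
mkdir -p pics
python3 - <<'E'
from cell import *
import cv2,numpy as np
o=get_obs();print(o['clock'],o['tool_pos'],o['tool_rot'],o['gripper_width'])
for n in('top','side'):
    p,d=get_image(n);cv2.imwrite(f'pics/{n}1.png',p);np.save(f'{n}1.npy',d)
    c=camera_info(n);np.savez(f'{n}1c.npz',K=c['camera_matrix'],R=c['R'],t=c['t']);print(n,c)
E
```

```text
0.0 [216.15626749 585.65735832 221.56149896] [-3.65415690e-04  1.76000384e-01  9.84389496e-01 -1.02568617e-03] 0.9987240477520191
top {'camera_matrix': array([[433.49517681,   0.        , 315.9446073 ],
       [  0.        , 433.49517681, 200.44267987],
       [  0.        ,   0.        ,   1.        ]]), 'R': array([[-0.00971152, -0.99981143, -0.01681646],
       [-0.99512856,  0.01131326, -0.09793449],
       [ 0.09810627,  0.01578345, -0.99505077]]), 't': array([ 63.21477466, 538.32775325, 939.72648823])}
side {'camera_matrix': array([[517.73390391,   0.        , 315.73081894],
       [  0.        , 517.73390391, 200.4696164 ],
       [  0.        ,   0.        ,   1.        ]]), 'R': array([[ 0.22913528, -0.97339405,  0.0010272 ],
       [-0.84305666, -0.19898137, -0.49966177],
       [ 0.48657218,  0.11362415, -0.86621999]]), 't': array([-100.02154343,  491.13520176,  815.28321605])}
```

View pics/top1.png

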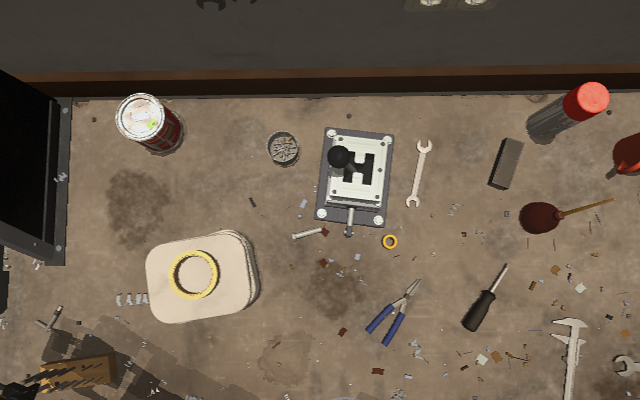

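View pics/side1.png

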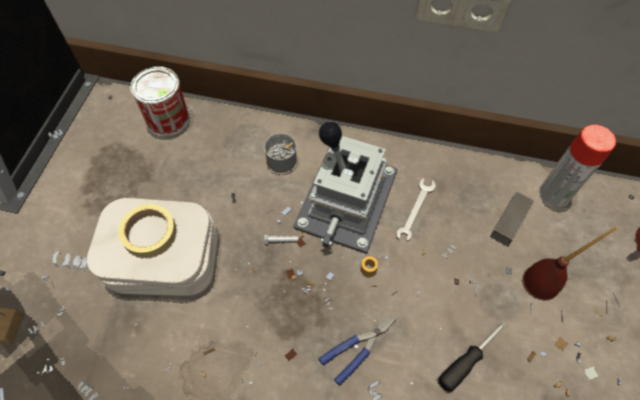

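The top view shows the unit near pixel (355,178) with its knob at about (339,157), in the far left of the gate. I'll enlarge that area and fit the knob from depth.

```bash
cat > h.py <<'E'
import numpy as np,cv2
from scipy.optimize import least_squares
def cloud(d,c):
    v,u=np.mgrid[:400,:640];K=c['K']
    P=np.stack([(u-K[0,2])/K[0,0]*d,(v-K[1,2])/K[1,1]*d,d],-1)
    X=(P-c['t'])@c['R'];X[d==0]=np.nan
    return X
def ray(c,u,v,z):
    K,R,t=c['K'],c['R'],c['t'];r=R.T@np.array([(u-K[0,2])/K[0,0],(v-K[1,2])/K[1,1],1]);o=-R.T@t
    return o+r*(z-o[2])/r[2]
def sphere(X,m):
    p=X[m];p=p[np.isfinite(p).all(1)]
    s=least_squares(lambda c:np.linalg.norm(p-c,axis=1)-21.5,p.mean(0)-[0,0,10],loss='soft_l1')
    return s.x,len(p),np.abs(s.fun).mean()
E
python3 - <<'E'
from h import *
for n in('top','side'):
    c=np.load(n+'1c.npz');X=cloud(np.load(n+'1.npy'),c);p=cv2.imread(f'pics/{n}1.png')
    box=(slice(140,172),slice(322,356)) if n=='top' else (slice(118,150),slice(315,348))
    m=np.zeros((400,640),bool);m[box]=True
    m&=(p.max(2)<70)&(X[...,2]>185)
    print(n,sphere(X,m))
    # gate plate pts
    g=(np.abs(X[...,2]-126)<5);g[:, :290]=0;g[:,410:]=0;g[:100]=0;g[240:]=0
    g&=(p.min(2)>90)
    q=X[g];print(len(q),np.median(q[:,2]),cv2.minAreaRect(q[:,:2].astype(np.float32)))
p=cv2.imread('pics/top1.png')
cv2.imwrite('pics/crop.png',cv2.resize(p[115:245,300:405],None,fx=4.5,fy=4.5,interpolation=cv2.INTER_CUBIC))
E
```

```text
top (array([602.05112527,  14.1845782 , 205.78744079]), 408, np.float64(0.7453429628566912))
2110 126.65494379194475 ((594.9651489257812, -28.905860900878906), (103.9162368774414, 124.51177215576172), 82.3752212524414)
side (array([602.51145964,  13.53404391, 203.85538578]), 438, np.float64(0.9514253907333006))
2083 124.77173312781417 ((594.7060546875, -29.379051208496094), (104.46754455566406, 126.47708892822266), 82.312744140625)
```

View pics/crop.png

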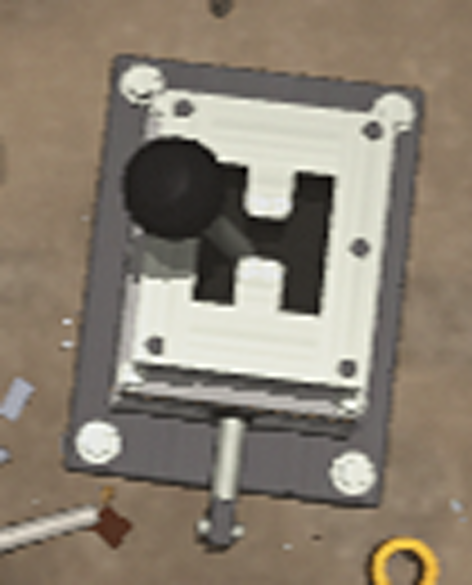

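The knob sits at about (602.3, 13.9, 205). The gate middle is (594.8, -29.1) and the yaw is about -0.133. In the unit frame the knob is at (1.5, 43.6), so shift is about 0.01 and the lever is already in line with the cross channel. I'll bring the shut fingers to its left side.

```bash
python3 -m inch '[[-1,-0.5,-0.32,-0.2,0],[-1,-1,-0.635,-0.2,0],[-1,-1,-0.635,-0.2,0]]' 10
python3 -m inch '[[-1,-0.5,-0.32,0,0],[-1,-1,-0.635,0,0],[-1,-1,-0.635,0,0]]'
python3 -m inch '[[-1,-0.5,-0.32,0,0],[-1,-1,-0.635,0,0],[-1,-1,-0.635,0,0]]'
python3 -m inch '[[-1,-0.5,-0.32,0,-0.018],[-1,-1,-0.635,0,-0.0353],[-1,-1,-0.635,0,-0.0353],[-1,-1,-0.635,0,-0.0353]]'
cat > rel.py <<'E'
from cell import *
import numpy as np
def rel():
    o=get_obs();p=np.array(o['tool_pos']);w,x,y,z=o['tool_rot']
    a=-0.133;d=p[:2]-[594.8,-29.1];X=np.array([np.cos(a),np.sin(a)]);Y=np.array([-X[1],X[0]])
    tx=np.array([1-2*(y*y+z*z),2*(x*y+w*z)])
    print('t',round(o['clock'],2),'tcp unit',np.round([d@X,d@Y,p[2]],1),'toolx in unit',np.round([tx@X,tx@Y],3),'F unit',np.round([np.dot(o['wrist_force'][:2],X),np.dot(o['wrist_force'][:2],Y),o['wrist_force'][2]],1),'w',round(o['gripper_width'],3))
rel()
E
python3 rel.py
```

```text
clock: 0.48
tool_pos: [304.0, 470.8, 246.5]
tool_rot: [-0.0, 0.177, 0.984, -0.001]
wrist_force: [0.1, -0.0, 0.2]
gripper_width: 0.743
gripper_force: 0.0
clock: 0.85
tool_pos: [390.4, 358.2, 246.2]
tool_rot: [-0.0, 0.178, 0.984, -0.0]
wrist_force: [-0.3, 0.1, 0.3]
gripper_width: 0.402
gripper_force: 0.0
clock: 1.23
tool_pos: [476.8, 245.7, 246.3]
tool_rot: [0.0, 0.178, 0.984, 0.0]
wrist_force: [-1.0, 0.7, -0.6]
gripper_width: 0.069
gripper_force: 0.0
clock: 1.72
tool_pos: [560.9, 134.7, 246.0]
tool_rot: [-0.001, 0.067, 0.998, 0.001]
wrist_force: [-0.2, 0.1, 0.5]
gripper_width: 0.009
gripper_force: 0.0
t 1.73 tcp unit [-55.4 157.8 246. ] toolx in unit [-1.     0.001] F unit [-0.2  0.1  0.5] w 0.009
```

```bash
python3 -m inch '[[-1,-0.475,-0.44,0,0],[-1,-0.475,-0.44,0.2,0],[-1,-0.475,-0.44,0.44,0],[-1,-0.475,-0.44,0.44,0],[-1,-0.475,-0.44,0.44,0]]' >/dev/null
python3 rel.py
python3 -m inch '[[-1,0,-0.08,0,0],[-1,0,-0.14,0,0],[-1,0,-0.18,0,0],[-1,0,-0.22,0,0],[-1,0,-0.26,0,0],[-1,0,-0.3,0,0],[-1,0,-0.34,0,0],[-1,0,-0.38,0,0],[-1,0,-0.42,0,0],[-1,0,-0.42,0,0]]' >/dev/null
python3 rel.py
python3 - <<'E'
from cell import *
from h import *
for n in('top','side'):
    p,d=get_image(n);c=np.load(n+'1c.npz');X=cloud(d,c)
    cv2.imwrite(f'pics/{n}2.png',p[60:260,250:450].repeat(3,0).repeat(3,1))
E
```

```text
t 2.35 tcp unit [  1.5 106.3 194.6] toolx in unit [-1.    -0.003] F unit [0.3 1.1 1.3] w 0.004
t 3.6 tcp unit [  2.2  53.5 193.7] toolx in unit [-1.    -0.001] F unit [0.5 1.9 1.8] w 0.006
```

View pics/side2.png

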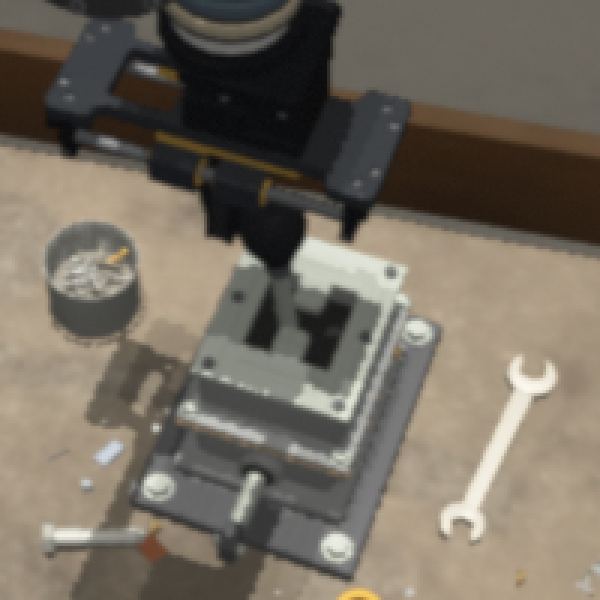

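The side crop shows the finger to the left of the knob at (273,235), with the lever now moving across the channel. I'll keep going.

```bash
python3 -m inch '[[-1,0,-0.05,0,0],[-1,0,-0.1,0,0],[-1,0,-0.15,0,0],[-1,0,-0.2,0,0],[-1,0,-0.25,0,0],[-1,0,-0.3,0,0],[-1,0,-0.35,0,0],[-1,0,-0.4,0,0],[-1,0,-0.44,0,0],[-1,0,-0.44,0,0]]' >/dev/null
python3 rel.py
cat > look.py <<'E'
import sys
from cell import *
from h import *
a=-0.133;B=np.array([[np.cos(a),np.sin(a)],[-np.sin(a),np.cos(a)]])
for n in('side','top'):
    p,d=get_image(n);c=np.load(n+'1c.npz');X=cloud(d,c)
    U=X.copy();U[...,:2]=(X[...,:2]-[594.8,-29.1])@B.T
    cv2.imwrite(f'pics/{n}{sys.argv[1]}.png',p[60:260,250:450].repeat(3,0).repeat(3,1))
    np.savez(f'{n}{sys.argv[1]}.npz',U=U,p=p)
E
python3 look.py 3
```

```text
t 4.95 tcp unit [  2.1   0.7 193.5] toolx in unit [-1.    -0.001] F unit [ 0.   1.1 -0.4] w 0.007
```

View pics/side3.png

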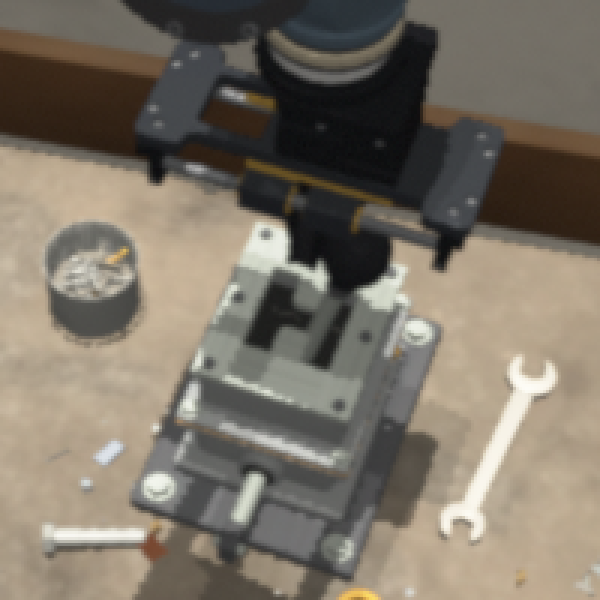

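Now fit the knob sphere in the side depth, using crop (330–395, 220–290), which is about px u 360–382, v 134–157.

Run:
```python
from h import *
z=np.load('side3.npz');U=z['U'];p=z['p']
m=np.zeros((400,640),bool);m[130:160,363:385]=True
m&=(p.max(2)<70)&(U[...,2]>170)&(U[...,2]<235)
print(sphere(U,m))
```

```text
(array([  1.7981634 , -29.58553464, 207.19540499]), 283, np.float64(1.2732894202260043))
```

```bash
python3 -m inch '[[-1,0,-0.04,0,0],[-1,0,-0.07,0,0],[-1,0,-0.09,0,0],[-1,0,-0.09,0,0]]' >/dev/null
python3 rel.py
python3 look.py 4;python3 - <<'E'
from h import *
z=np.load('side4.npz');U=z['U'];p=z['p']
m=np.zeros((400,640),bool);m[130:164,368:392]=True
m&=(p.max(2)<70)&(U[...,2]>170)&(U[...,2]<235)&(U[...,1]<-18)
print(sphere(U,m))
E
```

```text
t 5.55 tcp unit [  1.9  -9.7 193.6] toolx in unit [-1.    -0.001] F unit [-0.1  1.5 -1.3] w -0.0
(array([  1.90069986, -39.49657145, 204.91371445]), 290, np.float64(1.1637774013990396))
```

```bash
python3 -m inch '[[-1,0,-0.03,0,0],[-1,0,-0.03,0,0],[-1,0,-0.03,0,0]]' >/dev/null
python3 rel.py
python3 -m inch '[[-1,0,0.12,0,0],[-1,0,0.25,0,0],[-1,0,0.25,0,0],[-1,0.3,0.25,0,0],[-1,0.55,0.25,0,0],[-1,0.55,0.25,0,0]]' >/dev/null
python3 -m inch '[[-1,0,-0.25,0,0],[-1,0,-0.48,0.0,0],[-1,0,-0.48,0.0,0]]' >/dev/null
python3 rel.py
python3 look.py 5
python3 - <<'E'
from h import *
for n in('side','top'):
    z=np.load(n+'5.npz');U=z['U'];p=z['p']
    m=(p.max(2)<70)&(U[...,2]>185)&(U[...,2]<232)&(abs(U[...,0]-2)<23)&(abs(U[...,1]+43)<24)
    print(n,m.sum(),sphere(U,m) if m.sum()>20 else'')
E
```

```text
t 6.03 tcp unit [  2.1 -13.2 193.8] toolx in unit [-1.    -0.001] F unit [-0.6  0.2 -0.4] w 0.006
t 7.15 tcp unit [-61.8 -42.6 194.1] toolx in unit [-1.     0.002] F unit [ 0.7  0.4 -1.4] w 0.003
side 0 
top 0
```

View pics/side5.png

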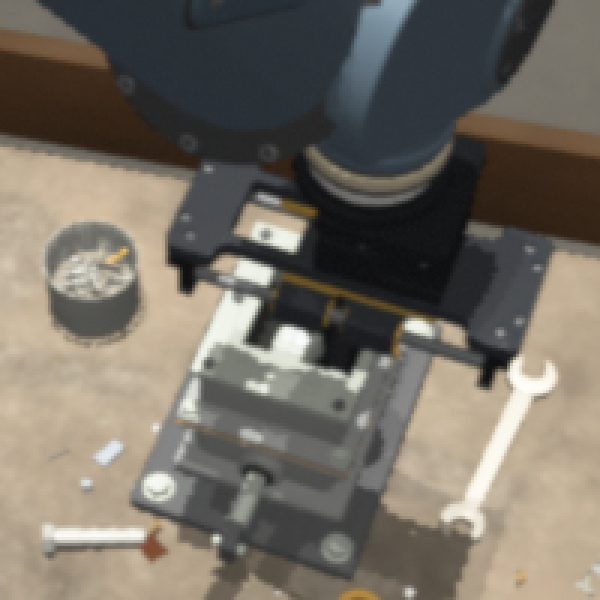

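The gripper hides the knob here, but nothing has been disturbed. I'll push forward slowly.

```bash
python3 -m inch '[[-1,-0.1,0,0.03,0],[-1,-0.2,0,0.06,0],[-1,-0.25,0,0.06,0],[-1,-0.29,0,0.06,0],[-1,-0.33,0,0.06,0],[-1,-0.37,0,0.06,0],[-1,-0.41,0,0.06,0],[-1,-0.45,0,0.06,0],[-1,-0.45,0,0.06,0]]' >/dev/null
python3 rel.py
python3 -m inch '[[-1,-0.04,0,0,0],[-1,-0.08,0,0,0],[-1,-0.12,0,0,0],[-1,-0.16,0,0,0],[-1,-0.19,0,0,0],[-1,-0.19,0,0,0]]' >/dev/null
python3 rel.py
python3 -m inch '[[-1,-0.02,0,0,0],[-1,-0.04,0,0,0],[-1,-0.04,0,0,0]]' >/dev/null
python3 rel.py
python3 look.py 6
```

```text
t 8.38 tcp unit [ -9.  -40.7 186.6] toolx in unit [-1.    -0.001] F unit [-0.2  0.3 -0.7] w 0.002
t 9.12 tcp unit [ 13.6 -40.8 186.5] toolx in unit [-1.    -0.001] F unit [-1.2 -0.6 -0.2] w 0.005
t 9.5 tcp unit [ 18.1 -40.7 186.6] toolx in unit [-1.    -0.001] F unit [-1.9  0.  -1.2] w 0.008
```

View pics/side6.png

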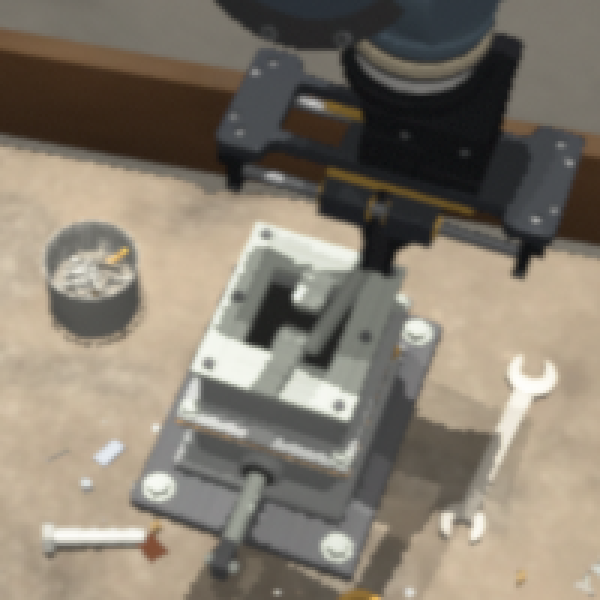

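The lever leans forward in the right-hand track. I'll creep forward until the force rises at the end stop.

```bash
python3 -m inch '[[-1,-0.02,0,0,0],[-1,-0.03,0,0,0],[-1,-0.03,0,0,0]]' >/dev/null
python3 rel.py
python3 -m inch '[[-1,-0.02,0,0,0],[-1,-0.02,0,0,0]]' >/dev/null
python3 rel.py
python3 -m inch '[[-1,-0.02,0,0,0],[-1,-0.02,0,0,0]]' >/dev/null
python3 rel.py
```

```text
t 9.97 tcp unit [ 21.5 -40.7 186.5] toolx in unit [-1.    -0.001] F unit [-1.6 -0.2  0.5] w 0.004
t 10.22 tcp unit [ 22.9 -40.6 186.2] toolx in unit [-1.    -0.001] F unit [-4.3 -0.5 -0.6] w 0.008
t 10.47 tcp unit [ 23.8 -40.5 186. ] toolx in unit [-1.    -0.001] F unit [-7.5 -0.4  0.6] w 0.004
```

```bash
python3 -m inch '[[-1,-0.02,0,0,0],[-1,-0.02,0,0,0],[-1,-0.02,0,0,0]]' >/dev/null
python3 rel.py
python3 -m inch '[[-1,-0.02,0,0,0],[-1,-0.02,0,0,0],[-1,-0.02,0,0,0]]' >/dev/null
python3 rel.py
```

```text
t 10.85 tcp unit [ 24.4 -40.5 185.9] toolx in unit [-1.    -0.001] F unit [-10.1  -0.7   2.1] w 0.005
t 11.22 tcp unit [ 24.9 -40.5 185.7] toolx in unit [-1.    -0.001] F unit [-13.5  -1.5   4.7] w 0.006
```

The force has climbed to 13 N against the stop, so the lever is home. I'll back straight off, lift clear and check.

```bash
python3 -m inch '[[-1,0.1,0,0,0],[-1,0.3,0,0,0],[-1,0.6,0,-0.2,0],[-1,1,0,-0.6,0],[-1,1,0,-0.6,0]]' >/dev/null
python3 -m inch '[[-1,0.5,0,0,0],[-1,1,0,0,0],[-1,1,0.0,0,0]]' >/dev/null
python3 rel.py
python3 look.py 7
python3 - <<'E'
from h import *
for n in('side','top'):
    z=np.load(n+'7.npz');U=z['U'];p=z['p']
    m=(p.max(2)<70)&(U[...,2]>178)&(U[...,2]<222)&(abs(U[...,0]-52)<26)&(abs(U[...,1]+43)<26)
    if m.sum()>20:
        s=sphere(U,m);k=s[0];print(n,s,'shift',np.arctan2(k[0],(k[2]-60)),'sel',np.arcsin(-k[1]/151), 'shift by x',np.arcsin(k[0]/151/np.sqrt(1-(k[1]/151)**2)))
E
```

```text
t 12.22 tcp unit [-213.1  -39.8  257.6] toolx in unit [-1. -0.] F unit [ 0.8  0.8 -0.5] w 0.01
top (array([ 54.39954835, -42.85926997, 195.27914653]), 439, np.float64(0.9357586451985505)) shift 0.38233961265029043 sel 0.28779251903195385 shift by x 0.38516708255931054
```

View pics/side7.png

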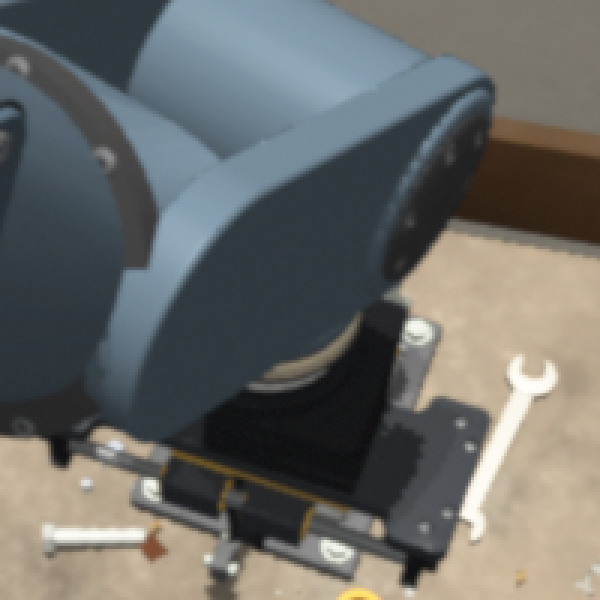

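The arm hides the unit in the side view. The top camera fits the knob at shift 0.385 and select 0.288, which is third and fully home. The robot is touching nothing and the parts lying round look undisturbed, so I'll hand in.

```bash
python3 -c "
from cell import *
print(close_job())"
```

```text
the job is handed in; nothing more can be done
None
```

The gearshift is in third and fully home (top camera: shift about 0.385, select about 0.29), reached by pushing only; the arm is clear and the bolt and spanner looked undisturbed in the last picture, while the tin and bush were mostly or fully out of view there. The job is handed in, at about 12 s.

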